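Snap an objective cell onto a lens barrel and keep it pressed

TASK

On the walnut stand, twist the black knob clockwise to its stop and let go so that it springs back and the clip takes a fresh grip on the aluminium lens barrel. Then fetch the black objective cell from the cork puck and press it squarely down onto the barrel's neck until it snaps fully home, and keep pressing: finish while still holding the cell and pushing it down on its sprung barrel, without ever driving the barrel down to the bottom of its travel. Leave the focusing wheel, the amber prism and the pin block where they are.

Things in the scene. Friction and masses are not known exactly. Their poses are not given: they have to be found in the camera images.
- stand: walnut base, fixed to the counter, 100 (x) x 250 (y) x 30 mm high; origin at the centre of its underside. The barrel stands upright at y = +70 mm, the knob at y = -70 mm (both x = 0). The steel clip round the barrel ends 65 mm above the counter and reaches 23 mm from the barrel's axis to each side in y (29 mm while the knob is turned) and 41 mm in +x
- knob (a joint): angle of the black spring-return knob about its vertical axis, rad: 0 at rest, grows clockwise seen from above, stop at 1.2. The return spring takes about 0.02 N m at rest and 0.1 N m at the stop; let go, it springs back to 0. The knob works the clip jaws
- knob_grip (a point): on the knob's axis, half-way up its upright grip bar: 63 mm above the counter when at rest. The bar lies along this point's x axis (and turns with the knob), 44 mm long, 12 mm thick (y), 24 mm high, its top 10 to 11 mm above this point
- barrel_top (a point): centre of the flat top of the barrel's neck, 128 mm above the counter at rest; z up. The neck is 30 mm across and 20 mm long with its top 5 mm tapering to 22 mm across; the barrel below is 38 mm across. Three sprung brass balls, 12.5 mm below the top, stand 3.5 mm out of the neck and make the snap
- barrel (a joint): how far the barrel is pushed down on the spring pad under it, m: 0 at rest (up), bottom of its travel at 0.012; spring 2.5 N per mm, 1 to 2 N to start it. Pushing the cell over the balls takes some 8 to 13 N (barrel sinks 3 to 5 mm); then the force drops suddenly and the lip snaps under the balls
- cell_center (a point): centre, half-way up, of the loose black objective cell: round cap 46 mm across, 22 mm high, glass on top, open below, about 60 g; z up. Inside: a lip 3 mm high with 33 mm bore, above it a 38 mm bore, 18 mm deep in all. It lies on the cork puck. Its lip meets the balls with this point 2 mm above the barrel top; fully home (ceiling on the neck's top) this point is 7 mm below the barrel top
- puck: cork puck, fixed, 44 mm across, 20 mm high; origin at the centre of its underside on the counter. The cell lies centred on it
- wheel_center (a point): middle of the loose grey steel focusing wheel, 41 mm across, 28 mm high at its hub: bystander
- prism_center (a point): middle of the loose amber glass prism, 36 x 28 x 42 mm high: bystander
- pinblock_center (a point): middle of the loose walnut hinge pin block, 50 x 35 x 22 mm with three steel pins 14 mm proud: bystander

How it is judged:
By the outcome, as a careful person would: the job done as asked, in the order asked, and still so for the second after the job is handed in, while the arm keeps its last pose, push and grip.
It also fails if it takes over 61 s, if anything falls off the work surface, if the arm or the gripper's body presses on something with over 40 N, if the wrist force passes 120 N, or if a joint passes its speed limit or range.

ROBOT

A 7-joint arm with a two-finger parallel gripper is mounted at the origin on the work surface. World frame = base frame: x ahead of the robot, y to its left, z up, the work surface at z = 0. Lengths are in m, angles in degrees, forces in N, time in s.
With the tool pointing down it reaches from about 0.425 to 0.8 m from the base axis. Payload 8.3 kg.
Tool frame: the origin (TCP) lies between the finger pads; the fingertips stand 8 mm ahead of it and the grasp point (between the pads) lies 11 mm behind it (r.tips_ahead is the distance from the TCP to the fingertips, in m); z points along the fingers, x is the direction in which the jaws open and shut, and the axes are right-handed (so a half turn about z gives the same grasp; the last joint's range is limited). The gripper opens to 85 mm and grips with 20 to 120 N. Pads are 22 mm wide; open, the fingers measure 114 mm over their backs; the gripper's body (76 mm by 85 mm) begins 54 mm behind the grasp point. The pads swing forward as they close: fully open they stand 13 mm farther back than shut.
Start: joints at [-67.088, 21.967, 0.94, 78.501, -0.361, 79.538, -2.664], TCP at [0.279, 0.559, 0.218] pointing down, gripper open.
Joint ranges: [-169.22, 169.22], [-14.56, 117.87], [-87.37, 89.26], [10.42, 133.3], [-82.24, 262.24], [0.94, 117.77], [-172.7, 172.7]. Speed limits (degrees/s): [136.94, 136.94, 172.46, 172.46, 180, 180, 180].

INTERFACE

Orientations are given as a 3x3 rotation matrix whose columns are the frame's x, y, z axes.
In Python, from workcell import r gives the robot as it stands.
- The arm moves only by the tool jog_arm, never from a script. Its argument "motion" is a list of rows, each a list of 7 numbers: the shift along the world's x, y, z in m, then the turn, a rotation vector about the world's x, y, z in degrees, then the opening, from 0 (shut) to 1 (fully open). In form: [[tx, ty, tz, wx, wy, wz, fingers], ...]. A call has 1 to 8 rows; each row shifts and turns the commanded pose from where the row before left it; what a row does not reach is not made up. A row lasts 1/8 s, in which the tool goes at most 62.5 mm and 10.7 degrees, less where a joint would pass 70% of its speed; a pose out of reach is approached as far as the arm can. A call is refused whole if a number of a shift passes 0.0625 or a number of a turn 10.7, either way. A call with a gripper value outside its range is refused whole. The fingers move at their own pace and stop on an object; the grip force is fixed at half the most. Time passes only in rows, so rows that do not move let the fingers close. It gives the time, the measured TCP pose, the force and the opening at its end, in the units of the state.
- r.get_obs(): the state, without advancing time (a new reading comes with each control period).
- r.camera(name): name is "side" or "top"; returns a dict with "frame" (480x640x3 uint8, red, green, blue), "z_map" (480x640 float32, m along the optical axis (not along the pixel's ray), 0 where there is no reading), "fx", "fy", "cx", "cy" (pixels), "world_from_camera" (4x4, takes a point from camera to world coordinates). Camera axes: x right, y down, z forward; pixel columns grow to the right and rows downward; lengths in m; the calibration is good to about 2 mm. A picture is of the moment at which its call begins.
- r.sign_off(): hands the job in, once; it reports no verdict.
The state is a dict: "clock": time; "qpos": joint angles; "dq": joint speeds; "joint_efforts": joint torques, N m; "tool_pos": TCP position; "tool_rot": TCP orientation; "ft_force": force on the tool from outside, world axes, zero at the start; "ft_torque": the same for the moment, N m; "grip_width": finger opening in m.
Only numpy, scipy, OpenCV 4.12 (cv2) and the standard library are available. Lean on these libraries where they do the work, as an engineer would, in place of code of your own. Each camera call takes 0.05 s, during which the arm holds its last target.

## Working session

There is one attempt and no reset: what is moved stays moved. The work goes in short steps, Python scripts to look and compute and a tool call to move; the robot and the scene stay as the last step left them, time stands still between calls to the robot, and variables do not carry over. Pictures are saved under pics/ and viewed, and the job is handed in when it is done.

Besides the shell and the picture viewer there is one more tool, called after "Request:" by a JSON object that holds its "op" and its "data", one argument or row to a line. jog_arm: Moves the arm, as the interface text tells. Its arguments: {"type":"object","properties":{"motion":{"type":"array"}},"required":["motion"]}

```bash
mkdir -p pics; ls
python3 - <<'E'
from workcell import r
import cv2,numpy as np
o=r.get_obs(); print(o)
for n in("top","side"):
    c=r.camera(n); cv2.imwrite(f"pics/{n}0.png",c["frame"][:,:,::-1]); np.savez(f"{n}0.npz",**c)
    print(n,c["fx"],c["fy"],c["cx"],c["cy"],c["world_from_camera"])
E
```

```text
pics
{'clock': 0.0, 'qpos': array([-67.08867926,  22.01817774,   0.93851532,  78.56286722,
        -0.36029057,  79.53685817,  -2.66383328]), 'dq': array([ 0.05967981, -0.02926362,  0.04247939,  0.0546891 ,  0.07135397,
        0.05952083,  0.01448415]), 'joint_efforts': array([-2.95640803e-06, -6.27600718e+01,  8.44233055e-01, -3.71827269e+01,
        1.64429750e-02,  1.42659782e-02, -1.79173003e-05]), 'tool_pos': array([0.27875928, 0.55879302, 0.21673479]), 'tool_rot': array([[ 4.46374533e-01,  8.94845828e-01, -8.48910055e-04],
       [ 8.94843979e-01, -4.46375337e-01, -1.81979708e-03],
       [-2.00737034e-03,  5.26690203e-05, -9.99997984e-01]]), 'ft_force': array([ 0.6687281 , -0.64505732,  0.33593788]), 'ft_torque': array([ 0.03419693, -0.0313743 ,  0.02596642]), 'grip_width': 0.08533269469849679}
top 498.8677747028533 498.8677747028533 317.8785014076136 237.3375978071713 [[ 3.37843985e-04 -9.80037109e-01  1.98814362e-01  4.62037031e-01]
 [-9.99996756e-01  1.70848139e-04  2.54146834e-03  4.88122007e-02]
 [-2.52470035e-03 -1.98814575e-01 -9.80033872e-01  9.87920929e-01]
 [ 0.00000000e+00  0.00000000e+00  0.00000000e+00  1.00000000e+00]]
side 474.82625351860446 474.82625351860446 314.49202128607766 237.30722512170402 [[ 0.90702545 -0.29458801  0.30086997  0.31437949]
 [-0.4210553  -0.6415822   0.64115888 -0.63387954]
 [ 0.0041551  -0.70823032 -0.70596923  0.84859216]
 [ 0.          0.          0.          1.        ]]
```

View pics/top0.png

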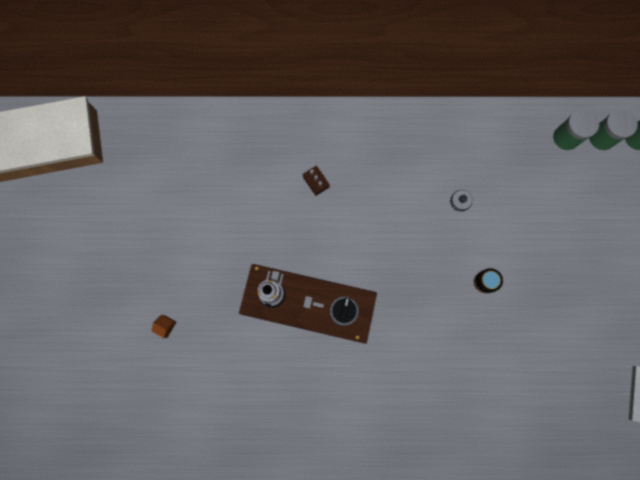

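View pics/side0.png

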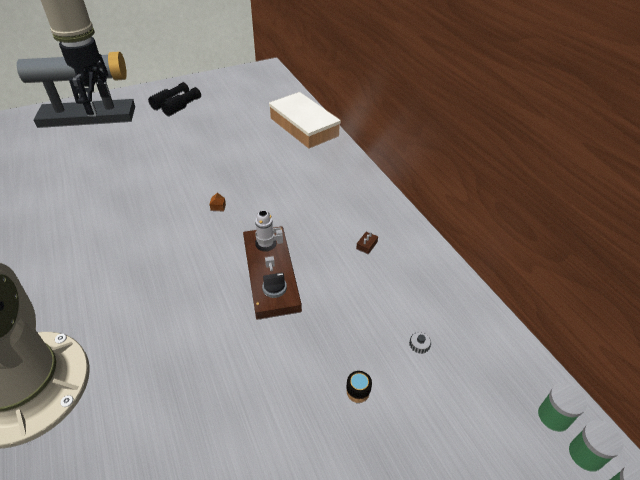

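The top view shows the stand at about (308,303), the barrel at (268,290), the knob at (344,310) and the cell on its puck at (489,280). The wheel is at (461,200), the prism at (163,326) and the pin block at (316,180). I'll take enlarged crops and work out positions from depth.

```bash
cat > h.py <<'E'
import numpy as np,cv2
def load(n): return dict(np.load(n))
def cloud(c):
    z=c["z_map"];v,u=np.mgrid[0:480,0:640]
    P=np.stack([(u-c["cx"])/c["fx"]*z,(v-c["cy"])/c["fy"]*z,z],-1)
    M=c["world_from_camera"]; return P@M[:3,:3].T+M[:3,3]
def ray(c,u,v,z):
    M=c["world_from_camera"];d=M[:3,:3]@np.array([(u-c["cx"])/c["fx"],(v-c["cy"])/c["fy"],1]);o=M[:3,3]
    return o+d*(z-o[2])/d[2]
def proj(c,p):
    M=np.linalg.inv(c["world_from_camera"]);q=M[:3,:3]@np.array(p)+M[:3,3]
    return q[0]/q[2]*c["fx"]+c["cx"],q[1]/q[2]*c["fy"]+c["cy"]
def crop(c,u0,v0,u1,v1,k,name):
    f=c["frame"][v0:v1,u0:u1,::-1]; cv2.imwrite(name,cv2.resize(f,None,fx=k,fy=k,interpolation=cv2.INTER_CUBIC))
E
python3 - <<'E'
from h import *
t=load("top0.npz");s=load("side0.npz")
crop(t,230,250,390,350,5,"pics/tc.png");crop(s,230,200,310,325,4,"pics/sc.png")
crop(t,440,180,520,300,5,"pics/tc2.png");crop(s,335,360,385,410,8,"pics/sc2.png")
for n,c in(("top",t),("side",s)):
    P=cloud(c);
    box=lambda x0,x1,y0,y1,z0,z1:P[(P[...,0]>x0)&(P[...,0]<x1)&(P[...,1]>y0)&(P[...,1]<y1)&(P[...,2]>z0)&(P[...,2]<z1)]
    for nm,uv in dict(barrel=(268,290),knob=(344,310),cell=(489,280),wheel=(461,200),prism=(163,326),pin=(316,180)).items():
        g=P[uv[1],uv[0]] if n=="top" else None
        if n=="top":print(nm,g.round(4))
    print(n,"counter",np.median(P[...,2][abs(P[...,2])<.01]))
    b=box(.3,.6,-.15,.2,.022,.036); print("stand",b[:,:2].mean(0),cv2.minAreaRect(b[:,:2].astype(np.float32)*1000))
    for nm,bx in dict(cell=(.4,.6,-.4,-.2,.035,.05),wheel=(.55,.75,-.33,-.15,.012,.04),barreltop=(.3,.6,.05,.25,.119,.14),knobbar=(.3,.6,-.1,.05,.066,.085)).items():
        b=box(*bx)
        if len(b)>3: print(nm,len(b),b.mean(0).round(4),np.median(b,0).round(4),cv2.minEnclosingCircle(b[:,:2].astype(np.float32)*1000),cv2.minAreaRect(b[:,:2].astype(np.float32)*1000),b[:,2].max())
E
```

```text
barrel [0.544  0.137  0.1272]
knob [0.5127 0.0038 0.0755]
cell [ 0.571  -0.2733  0.0438]
wheel [ 0.7323 -0.2334  0.0293]
prism [0.485  0.3415 0.0393]
pin [0.7757 0.0551 0.024 ]
top counter 0.0003450823690298588
stand [0.52670279 0.06936204] ((529.3651733398438, 71.52970123291016), (250.65557861328125, 100.24250030517578), 77.08357238769531)
cell 482 [ 0.571  -0.275   0.0427] [ 0.571  -0.2749  0.0429] ((571.1019897460938, -276.1101989746094), 23.544050216674805) ((571.2284545898438, -275.4881591796875), (45.43507385253906, 45.513954162597656), 30.05514144897461) 0.048058032074801194
wheel 401 [ 0.6906 -0.2429  0.0222] [ 0.7292 -0.2416  0.0188] ((650.7237548828125, -250.35386657714844), 101.92545318603516) ((652.1588134765625, -257.0223083496094), (203.50521850585938, 44.89570617675781), 12.496363639831543) 0.03999396487420026
barreltop 243 [0.5442 0.139  0.1268] [0.5439 0.1387 0.1273] ((543.6842041015625, 139.85804748535156), 17.162803649902344) ((544.8659057617188, 138.03521728515625), (31.86395835876465, 29.488039016723633), 63.80400466918945) 0.13302830554873268
knobbar 160 [0.5131
[... 672 characters left out ...]
0.7256 -0.2522  0.0197] ((650.7261962890625, -255.38845825195312), 103.64041137695312) ((651.9771728515625, -260.8085021972656), (206.80726623535156, 44.550758361816406), 12.997241973876953) 0.03993410133670239
barreltop 113 [0.5452 0.1328 0.1266] [0.5449 0.1315 0.1269] ((547.212890625, 133.5319366455078), 16.381715774536133) ((544.3753662109375, 133.0668487548828), (28.431745529174805, 27.913673400878906), 56.436439514160156) 0.132463832648391
knobbar 131 [ 5.145e-01 -4.000e-04  7.230e-02] [ 0.5147 -0.0007  0.073 ] ((516.01904296875, 3.744204521179199), 22.04679298400879) ((515.3844604492188, 0.8554611206054688), (13.440276145935059, 43.99241256713867), 78.1392593383789) 0.07786431190713139
```

View pics/tc.png

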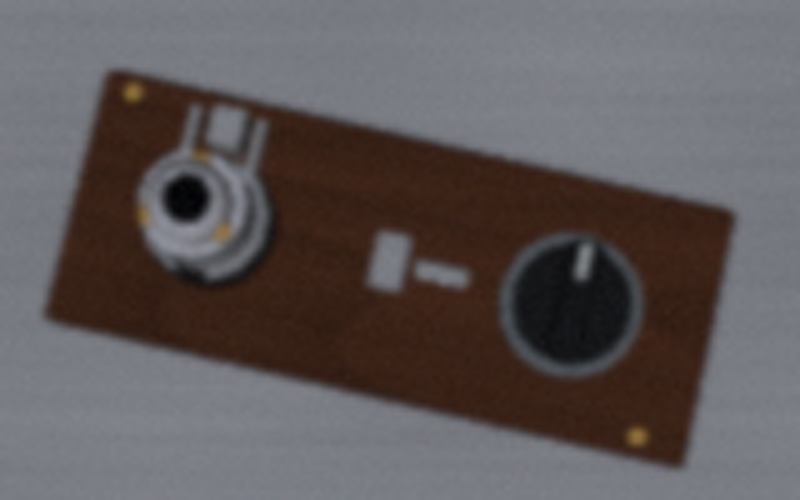

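```bash
python3 -c "
from workcell import r
print(r.tips_ahead, [a for a in dir(r) if a[0]!='_'])"
```

```text
0.008 ['IKError', 'camera', 'get_obs', 'sign_off', 'tips_ahead']
```

Request:
{"op": "jog_arm", "data": {
  "motion": [
    [0.0196, -0.0464, 0, 0, 0, 1.7, 1],
    [0.0196, -0.0464, 0, 0, 0, 1.7, 1],
    [0.0196, -0.0464, 0, 0, 0, 1.7, 1],
    [0.0196, -0.0464, 0, 0, 0, 1.7, 1],
    [0.0196, -0.0464, 0, 0, 0, 1.7, 1],
    [0.0196, -0.0464, 0, 0, 0, 1.7, 1],
    [0.0196, -0.0464, 0, 0, 0, 1.7, 1],
    [0.0196, -0.0464, 0, 0, 0, 1.7, 1]
  ]
}}

```text
clock: 1.1
tool_pos: [0.436, 0.1864, 0.2176]
tool_rot: [[0.223, 0.975, -0.0], [0.975, -0.223, -0.0], [-0.0, -0.0, -1.0]]
ft_force: [1.0, -0.2, 0.0]
grip_width: 0.0851
```

The crop shows the knob disc with its white pointer at crop (585,262) towards +x, so it is at rest. The barrel has three brass balls visible.

Request:
{"op": "jog_arm", "data": {
  "motion": [
    [0.0195, -0.046, 0, 0, 0, 0, 1],
    [0.0195, -0.046, 0, 0, 0, 0, 1],
    [0.0195, -0.046, 0, 0, 0, 0, 1],
    [0.0195, -0.046, 0, 0, 0, 0, 1],
    [0, 0, -0.03, 0, 0, 0, 1],
    [0, 0, -0.04, 0, 0, 0, 1],
    [0, 0, -0.04, 0, 0, 0, 0.6],
    [0, 0, 0, 0, 0, 0, 0.6]
  ]
}}

```text
clock: 2.1
tool_pos: [0.5111, 0.0039, 0.105]
tool_rot: [[0.223, 0.975, -0.007], [0.975, -0.224, -0.001], [-0.003, -0.006, -1.0]]
ft_force: [-0.2, 0.5, 0.0]
grip_width: 0.0524
```

Run:
```python
from workcell import r
from h import *
for n in("top","side"):
    c=r.camera(n); np.savez(f"{n}1.npz",**c)
t=load("top1.npz");s=load("side1.npz")
crop(t,270,230,430,350,5,"pics/t1.png");crop(s,200,150,360,320,4,"pics/s1.png")
```

```text
(no output)
```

View pics/s1.png

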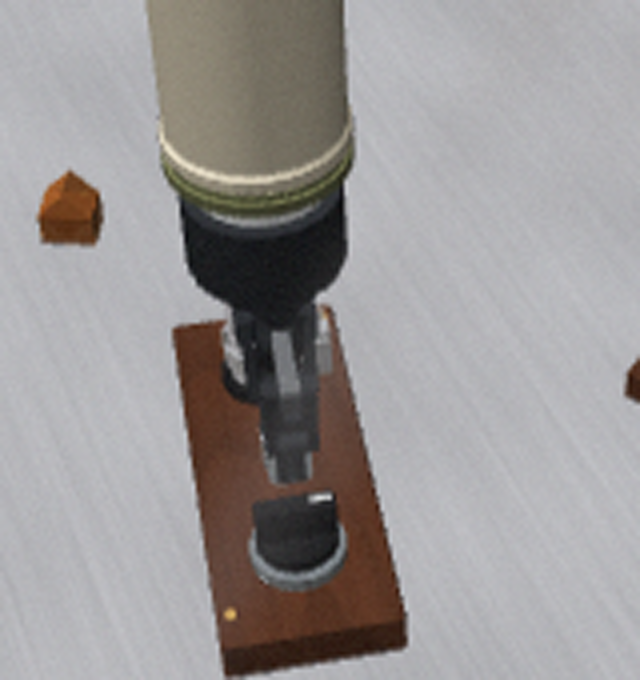

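View pics/t1.png

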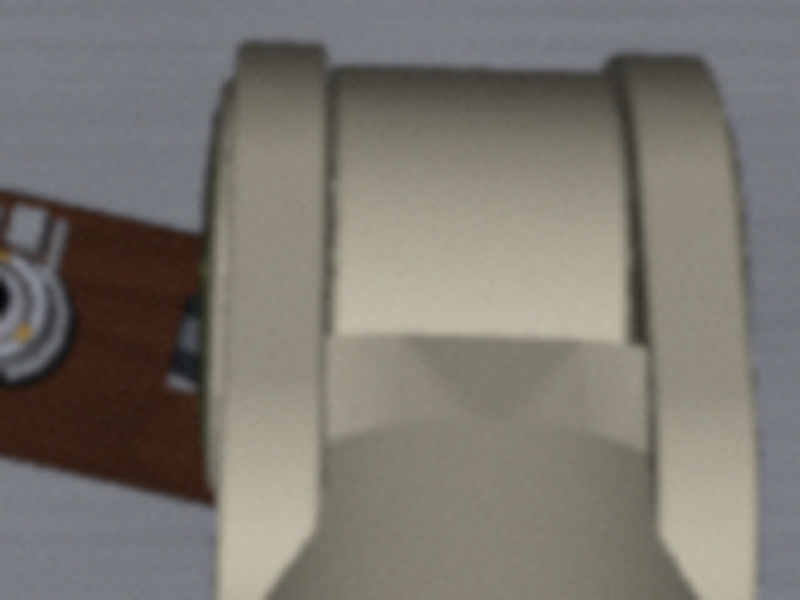

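The side view shows the fingers straddling the line above the knob, at crop (290,470) over the bar at (295,515). I'll descend.

Request:
{"op": "jog_arm", "data": {
  "motion": [
    [0, 0, -0.02, 0, 0, 0, 0.6],
    [0, 0, -0.018, 0, 0, 0, 0.6],
    [0, 0, -0.006, 0, 0, 0, 0.6],
    [0, 0, 0, 0, 0, 0, 0.6]
  ]
}}

```text
clock: 2.7
tool_pos: [0.5145, 0.0041, 0.0649]
tool_rot: [[0.223, 0.975, 0.001], [0.975, -0.223, 0.0], [0.0, 0.001, -1.0]]
ft_force: [-0.4, -0.7, 0.0]
grip_width: 0.0513
```

Run:
```python
from workcell import r
from h import *
o=r.get_obs();print(o["clock"],o["tool_pos"],o["ft_force"],o["tool_rot"][:,2])
s=r.camera("side")
crop(s,210,200,350,320,5,"pics/s2.png")
```

```text
2.7 [0.51452059 0.00412913 0.06488664] [-0.42176934 -0.67263553  0.01196555] [ 1.30388743e-03  1.63747921e-04 -9.99999137e-01]
```

View pics/s2.png

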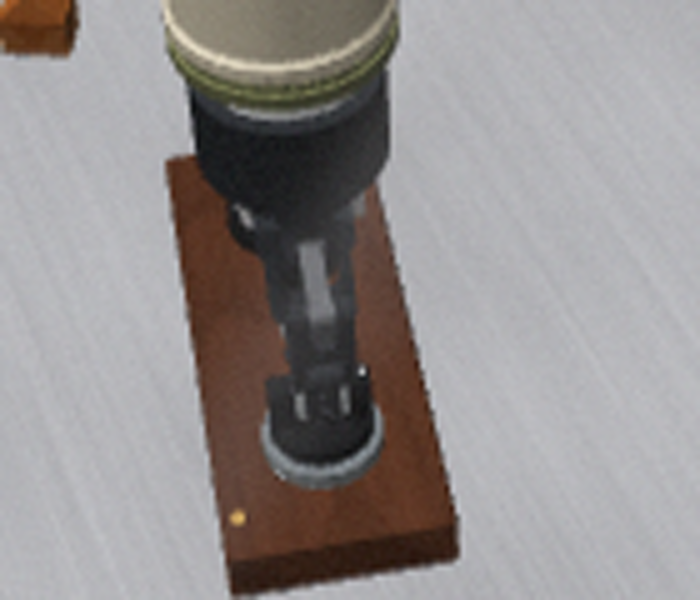

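The fingers straddle the bar at crop (325,390). Next I close and check force.

Request:
{"op": "jog_arm", "data": {
  "motion": [
    [0, 0, 0, 0, 0, 0, 0.22],
    [0, 0, 0, 0, 0, 0, 0.22],
    [0, 0, 0, 0, 0, 0, 0.22],
    [0, 0, 0, 0, 0, 0, 0.1],
    [0, 0, 0, 0, 0, 0, 0],
    [0, 0, 0, 0, 0, 0, 0]
  ]
}}

```text
clock: 3.5
tool_pos: [0.5137, 0.0041, 0.0637]
tool_rot: [[0.223, 0.975, -0.0], [0.975, -0.223, -0.0], [-0.0, -0.0, -1.0]]
ft_force: [-0.7, 0.1, 0.6]
grip_width: 0.0
```

The width reads 0 where the bar should hold the jaws at 12 mm. I'll look before moving.

Run:
```python
from workcell import r
from h import *
o=r.get_obs();print(o["clock"],o["tool_pos"],o["ft_force"],o["ft_torque"],o["grip_width"])
s=r.camera("side");np.savez("s3.npz",**s)
crop(s,250,260,310,320,10,"pics/s3.png")
```

```text
3.5 [0.51374403 0.0040616  0.06373266] [-0.71180629  0.07216949  0.57036116] [-0.00270723  0.03074763  0.00457976] 2.0068427385714772e-05
```

View pics/s3.png

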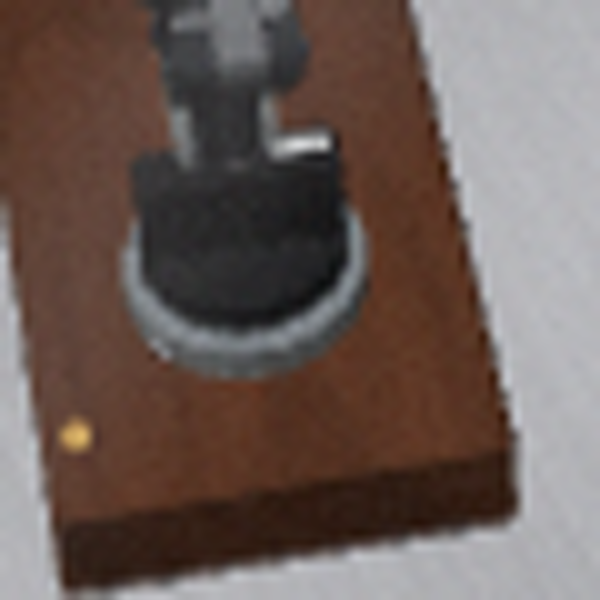

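Run:
```python
from h import *
s=load("s3.npz");P=cloud(s)
for v in range(262,292,2):
    print(v,[tuple((P[v,u]*1000).round().astype(int)) for u in (265,270,273,276,279,282)])
print(proj(s,[.5137,.0041,.0637]),proj(s,[.5137,.0041,.0557]),proj(s,[.5137,.0041,.0747]))
```

```text
262 [(np.int64(521), np.int64(72), np.int64(43)), (np.int64(499), np.int64(-37), np.int64(164)), (np.int64(502), np.int64(-48), np.int64(173)), (np.int64(508), np.int64(-49), np.int64(172)), (np.int64(513), np.int64(-51), np.int64(171)), (np.int64(560), np.int64(67), np.int64(31))]
264 [(np.int64(499), np.int64(-1), np.int64(121)), (np.int64(495), np.int64(-49), np.int64(171)), (np.int64(501), np.int64(-51), np.int64(171)), (np.int64(506), np.int64(-53), np.int64(171)), (np.int64(511), np.int64(-56), np.int64(171)), (np.int64(558), np.int64(60), np.int64(32))]
266 [(np.int64(520), np.int64(72), np.int64(31)), (np.int64(495), np.int64(-50), np.int64(167)), (np.int64(500), np.int64(-53), np.int64(168)), (np.int64(505), np.int64(-56), np.int64(168)), (np.int64(509), np.int64(-59), np.int64(170)), (np.int64(557), np.int64(58), np.int64(28))]
268 [(np.int64(519), np.int64(68), np.int64(28)), (np.int64(493), np.int64(-55), np.int64(167)), (np.int64(499), np.int64(-54), np.int64(164)), (np.int64(506), np.int64(-52), np.int64(158)), (np.int64(514), np.int64(-45), np.int64(147)), (np.int64(55
[... 2560 characters left out ...]
p.int64(503), np.int64(-9), np.int64(50)), (np.int64(508), np.int64(-12), np.int64(51)), (np.int64(514), np.int64(-14), np.int64(50)), (np.int64(520), np.int64(-19), np.int64(52)), (np.int64(527), np.int64(-17), np.int64(47))]
290 [(np.int64(493), np.int64(-4), np.int64(43)), (np.int64(501), np.int64(-14), np.int64(50)), (np.int64(507), np.int64(-16), np.int64(50)), (np.int64(512), np.int64(-19), np.int64(50)), (np.int64(519), np.int64(-19), np.int64(47)), (np.int64(526), np.int64(-19), np.int64(42))]
(np.float64(272.21437146338485), np.float64(278.07818460327655)) (np.float64(272.43112491158234), np.float64(280.46940774416174)) (np.float64(271.91239826649047), np.float64(274.7468175484708))
```

By depth, the shut fingers end at about z = 75 mm, on or just above the bar's top, although the TCP reads 64 mm. So the tips sit about 19 mm higher than stated. I'll raise the arm and measure the fingers directly.

Request:
{"op": "jog_arm", "data": {
  "motion": [
    [0, 0, 0.04, 0, 0, 0, 0],
    [0, 0, 0, 0, 0, 0, 0],
    [0, 0, 0, 0, 0, 0, 0]
  ]
}}

```text
clock: 3.92
tool_pos: [0.5136, 0.0042, 0.1035]
tool_rot: [[0.223, 0.975, -0.0], [0.975, -0.223, 0.0], [0.0, -0.0, -1.0]]
ft_force: [-0.1, -0.1, -1.2]
grip_width: 0.0
```

Run:
```python
from workcell import r
from h import *
o=r.get_obs();print(o["clock"],o["tool_pos"],o["ft_force"])
s=r.camera("side");np.savez("s4.npz",**s)
crop(s,245,235,315,305,8,"pics/s4.png")
P=cloud(s)
for v in range(250,280,1):
    print(v,[tuple((P[v,u]*1000).round().astype(int).tolist()) for u in (268,270,272,274,276,279)])
print(proj(s,o["tool_pos"]))
```

```text
3.925 [0.51364187 0.00416068 0.10351529] [-0.10176024 -0.05407528 -1.18577145]
250 [(494, -49, 211), (497, -51, 211), (500, -54, 213), (504, -53, 210), (507, -55, 211), (514, -54, 207)]
251 [(493, -52, 211), (497, -52, 210), (500, -54, 210), (503, -55, 210), (507, -56, 209), (513, -56, 207)]
252 [(493, -52, 208), (496, -53, 208), (499, -55, 209), (503, -56, 208), (506, -58, 208), (512, -59, 207)]
253 [(492, -53, 207), (496, -53, 206), (499, -57, 208), (502, -58, 207), (506, -58, 206), (512, -58, 203)]
254 [(492, -54, 206), (497, -49, 198), (499, -55, 204), (504, -53, 200), (508, -50, 195), (563, 93, 31)]
255 [(492, -51, 200), (499, -41, 187), (502, -44, 189), (508, -40, 182), (513, -37, 177), (562, 90, 31)]
256 [(497, -36, 181), (504, -26, 167), (513, -10, 147), (516, -12, 149), (556, 93, 28), (561, 87, 31)]
257 [(505, -7, 145), (509, -9, 145), (513, -8, 143), (517, -11, 144), (522, -6, 137), (560, 85, 30)]
258 [(505, -6, 142), (509, -9, 143), (512, -11, 144), (517, -11, 141), (522, -6, 134), (559, 82, 30)]
259 [(505, -7, 139), (509, -7, 137), (513, -10, 139), (517, -8, 135), (523, -
[... 1290 characters left out ...]
6, 35), (523, 47, 31), (527, 44, 32), (531, 43, 31), (536, 42, 30), (529, 1, 77)]
274 [(518, 47, 30), (522, 45, 29), (514, 5, 76), (519, 6, 72), (523, 4, 73), (528, 0, 74)]
275 [(506, 7, 75), (510, 6, 74), (514, 4, 74), (518, 4, 72), (522, 3, 71), (528, 0, 71)]
276 [(505, 4, 75), (509, 5, 72), (513, 1, 75), (516, -2, 76), (521, -1, 72), (526, -6, 75)]
277 [(504, 3, 73), (508, 1, 73), (512, -1, 73), (314, -634, 849), (520, -3, 72), (525, -9, 75)]
278 [(504, 2, 71), (507, -1, 73), (511, -4, 74), (516, -3, 70), (520, -3, 69), (525, -6, 70)]
279 [(503, -1, 72), (507, 0, 68), (511, -1, 68), (515, -4, 68), (519, -5, 68), (526, -5, 64)]
(np.float64(271.062595125462), np.float64(265.76251825204866))
```

View pics/s4.png

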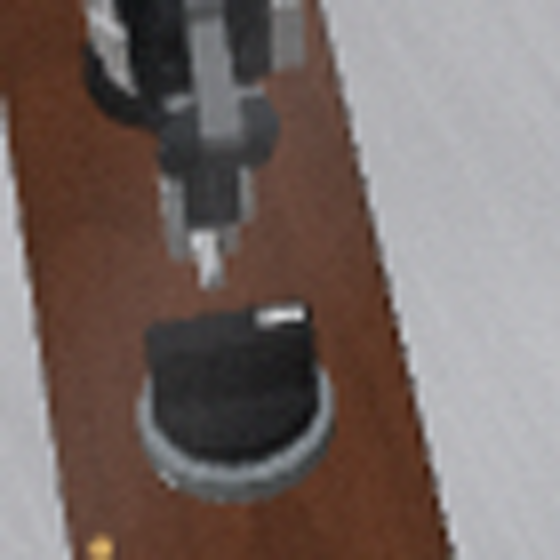

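The shut tips measure z ≈ 121 mm at TCP z = 103.5, so they are about 18 mm behind the reported TCP. The stated 8 mm ahead is wrong by about 26 mm. I'll use the measured value, reopen and go down to TCP z ≈ 0.040.

Request:
{"op": "jog_arm", "data": {
  "motion": [
    [0, 0, 0, 0, 0, 0, 0.6],
    [0, -0.0015, 0, 0, 0, 0, 0.6],
    [0, 0, -0.02, 0, 0, 0, 0.6],
    [0, 0, -0.02, 0, 0, 0, 0.6],
    [0, 0, -0.015, 0, 0, 0, 0.6],
    [0, 0, -0.009, 0, 0, 0, 0.6],
    [0, 0, 0, 0, 0, 0, 0.6]
  ]
}}

```text
clock: 4.85
tool_pos: [0.5135, 0.0025, 0.0393]
tool_rot: [[0.224, 0.975, -0.001], [0.975, -0.224, -0.0], [-0.001, -0.001, -1.0]]
ft_force: [0.5, -0.3, -0.3]
grip_width: 0.0514
```

Run:
```python
from workcell import r
from h import *
o=r.get_obs();print(o["clock"],o["tool_pos"],o["ft_force"])
s=r.camera("side");np.savez("s5.npz",**s)
crop(s,245,235,315,305,8,"pics/s5.png")
```

```text
4.85 [0.51346571 0.00248778 0.03930678] [ 0.48188581 -0.30695848 -0.25233269]
```

View pics/s5.png

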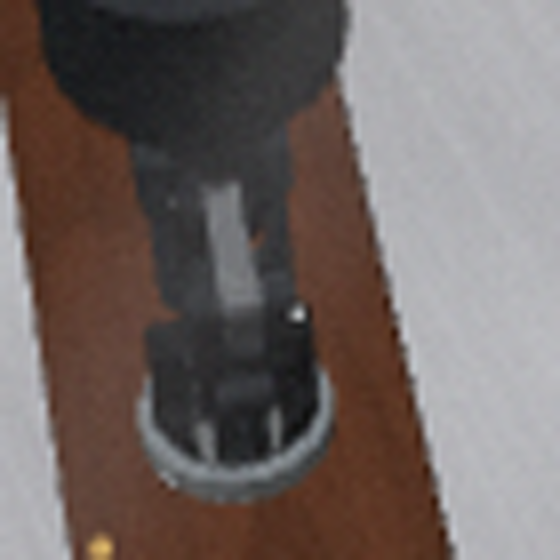

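The near finger is now well in front of the bar, with its tip near crop (240,450). Closing.

Request:
{"op": "jog_arm", "data": {
  "motion": [
    [0, 0, 0, 0, 0, 0, 0.24],
    [0, 0, 0, 0, 0, 0, 0.24],
    [0, 0, 0, 0, 0, 0, 0.18],
    [0, 0, 0, 0, 0, 0, 0.1],
    [0, 0, 0, 0, 0, 0, 0],
    [0, 0, 0, 0, 0, 0, 0]
  ]
}}

```text
clock: 5.65
tool_pos: [0.5139, 0.0024, 0.0402]
tool_rot: [[0.224, 0.975, 0.0], [0.975, -0.224, 0.0], [0.0, 0.0, -1.0]]
ft_force: [-2.6, -0.7, 6.5]
grip_width: 0.0105
```

Run:
```python
from workcell import r
o=r.get_obs();print(o["clock"],o["tool_pos"],o["ft_force"],o["ft_torque"],o["grip_width"],o["qpos"])
```

```text
5.65 [0.5139377  0.00240739 0.04022444] [-2.6354754  -0.6553857   6.51975328] [-0.10854652  0.50994436  0.04441286] 0.010542820167834088 [-24.26182381  18.87637218  24.1517588  109.12013152  -9.42931612
  53.90610858  81.39186903]
```

Gripped at 10.5 mm, with 6.5 N upward on the tips from a light touch on the disc. I'll ease up 1.5 mm and twist clockwise.

Request:
{"op": "jog_arm", "data": {
  "motion": [
    [0, 0, 0.0015, 0, 0, 0, 0],
    [0, 0, 0, 0, 0, -6, 0],
    [0, 0, 0, 0, 0, -8, 0],
    [0, 0, 0, 0, 0, -8, 0],
    [0, 0, 0, 0, 0, -8, 0],
    [0, 0, 0, 0, 0, -8, 0]
  ]
}}

```text
clock: 6.4
tool_pos: [0.5144, 0.0033, 0.0404]
tool_rot: [[0.778, 0.628, 0.001], [0.628, -0.778, -0.0], [0.001, 0.001, -1.0]]
ft_force: [8.5, 2.2, -14.7]
grip_width: 0.0105
```

Run:
```python
from workcell import r
o=r.get_obs();print(o["clock"],o["tool_pos"],o["ft_force"],o["ft_torque"],o["grip_width"],o["qpos"])
```

```text
6.4 [0.51441368 0.00332645 0.04039106] [  8.4866307    2.17387127 -14.67734108] [ 0.46613659 -1.9306673   0.09290222] 0.010528442537334492 [-30.16285258  19.78613417  31.20586768 109.32168017 -12.48418265
  54.16603592  45.77347651]
```

Request:
{"op": "jog_arm", "data": {
  "motion": [
    [0, 0, -0.001, 0, 0, -7, 0],
    [0, 0, 0, 0, 0, -7, 0],
    [0, 0, 0, 0, 0, -7, 0],
    [0, 0, 0, 0, 0, -6, 0],
    [0, 0, 0, 0, 0, -4, 0],
    [0, 0, 0, 0, 0, 0, 0]
  ]
}}

```text
clock: 7.15
tool_pos: [0.5153, 0.0037, 0.0403]
tool_rot: [[0.99, 0.141, 0.003], [0.141, -0.99, 0.0], [0.003, 0.0, -1.0]]
ft_force: [6.6, 2.0, -7.4]
grip_width: 0.0105
```

Run:
```python
from workcell import r
import numpy as np
o=r.get_obs();R=o["tool_rot"];print(o["clock"],o["tool_pos"],o["ft_force"],o["ft_torque"],o["grip_width"],np.degrees(np.arctan2(R[1,0],R[0,0])))
```

```text
7.15 [0.51533913 0.00374006 0.04034781] [ 6.55393067  2.00064757 -7.3902069 ] [ 0.45841314 -1.51429426  0.17297769] 0.010511185712006911 8.123822896752579
```

Request:
{"op": "jog_arm", "data": {
  "motion": [
    [0, 0, -0.0005, 0, 0, -2, 0],
    [0, 0, 0, 0, 0, -2, 0],
    [0, 0, 0, 0, 0, 0, 0]
  ]
}}

```text
clock: 7.52
tool_pos: [0.5154, 0.0037, 0.0403]
tool_rot: [[0.997, 0.073, 0.003], [0.073, -0.997, 0.0], [0.003, -0.0, -1.0]]
ft_force: [5.9, 1.9, -1.3]
grip_width: 0.0105
```

Run:
```python
from workcell import r
from h import *
o=r.get_obs();R=o["tool_rot"];print(o["clock"],o["tool_pos"],o["ft_force"],o["ft_torque"],o["grip_width"],np.degrees(np.arctan2(R[1,0],R[0,0])))
s=r.camera("side");np.savez("s6.npz",**s)
crop(s,245,200,325,305,6,"pics/s6.png")
```

```text
7.525 [0.5153939  0.00370409 0.04031962] [ 5.89329346  1.931646   -1.28103556] [ 0.47000488 -1.18014403  1.02055551] 0.010506443642167221 4.21441155804426
```

View pics/s6.png

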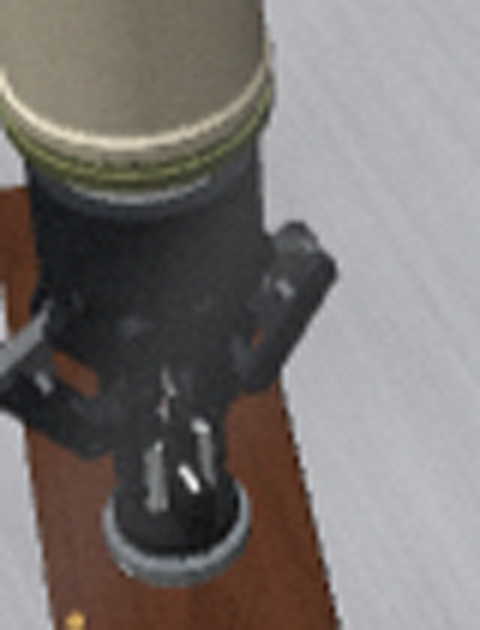

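The torque jumped from 0.17 to 1.0 N m and the white pointer, at crop (190,478), has turned towards the camera, so the knob is at its stop. Opening to let it spring back.

Request:
{"op": "jog_arm", "data": {
  "motion": [
    [0, 0, 0, 0, 0, 0, 1],
    [0, 0, 0, 0, 0, 0, 1],
    [0, 0, 0, 0, 0, 0, 1],
    [0, 0, 0, 0, 0, 0, 1],
    [0, 0, 0, 0, 0, 0, 1],
    [0, 0, 0.05, 0, 0, 0, 1],
    [0, 0, 0.06, 0, 0, 0, 1],
    [0, 0, 0.03, 0, 0, 0, 1]
  ]
}}

```text
clock: 8.57
tool_pos: [0.5149, 0.0021, 0.183]
tool_rot: [[0.998, 0.07, 0.004], [0.07, -0.998, 0.001], [0.004, -0.001, -1.0]]
ft_force: [-0.0, 0.9, -1.5]
grip_width: 0.0851
```

Run:
```python
from workcell import r
from h import *
o=r.get_obs();R=o["tool_rot"];print(o["clock"],o["tool_pos"],o["ft_force"],o["ft_torque"],o["grip_width"],np.degrees(np.arctan2(R[1,0],R[0,0])),o["qpos"])
s=r.camera("side");np.savez("s7.npz",**s)
crop(s,225,170,325,315,4,"pics/s7.png")
```

```text
8.575 [0.51490298 0.00210722 0.18299002] [-0.04607132  0.86125428 -1.46830927] [ 0.00456844 -0.0258728   0.01591937] 0.08511277871570819 4.041207955765256 [-40.3162796   10.79873508  41.83227889 100.40842093  -7.62931669
  71.44559962   7.46318725]
```

View pics/s7.png

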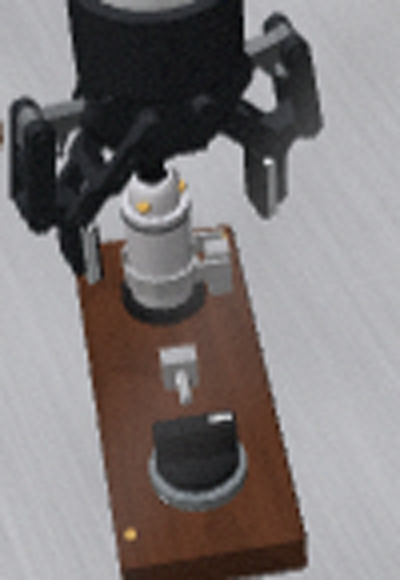

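The knob is back at rest, with its pointer at crop (220,418) towards +x. The clip is again around the barrel. I'll measure the open tip height before going to the cell.

Run:
```python
from h import *
s=load("s7.npz");P=cloud(s)
for v in range(210,228,1):
    print(v,[tuple((P[v,u]*1000).round().astype(int).tolist()) for u in (287,289,290,291,292,293,294)])
```

```text
210 [(557, 10, 239), (559, 2, 245), (559, -2, 247), (561, -2, 247), (563, -3, 247), (564, -4, 247), (568, 0, 243)]
211 [(557, 10, 236), (558, 2, 243), (558, -5, 248), (560, -5, 247), (562, -6, 247), (564, -4, 245), (567, -3, 243)]
212 [(558, 11, 232), (558, 1, 241), (559, -1, 242), (560, -6, 245), (562, -4, 243), (564, -5, 243), (567, -2, 240)]
213 [(557, 10, 231), (558, 2, 238), (559, -3, 241), (560, -5, 242), (562, -5, 241), (563, -6, 242), (567, -3, 238)]
214 [(557, 10, 229), (558, 2, 234), (558, -3, 239), (558, -8, 243), (560, -8, 242), (563, -8, 241), (567, -2, 234)]
215 [(558, 12, 224), (557, -1, 235), (558, -3, 236), (559, -6, 238), (561, -7, 239), (563, -6, 236), (567, -1, 231)]
216 [(557, 9, 224), (557, 0, 231), (558, -3, 233), (559, -6, 236), (562, -3, 232), (563, -7, 235), (568, 0, 227)]
217 [(558, 12, 219), (558, 3, 226), (559, -1, 229), (559, -7, 234), (561, -6, 232), (564, -3, 228), (568, 1, 224)]
218 [(557, 12, 216), (558, 4, 223), (559, -2, 227), (559, -5, 230), (561, -7, 231), (563, -7, 230), (567, -2, 224)]
219 [(557, 11, 214), (558, 2, 222), (558, -3, 226), (559, -
[... 268 characters left out ...]
1), (653, 216, -2)]
222 [(635, 219, -1), (558, 2, 213), (559, -1, 216), (559, -4, 218), (562, -3, 216), (563, -6, 218), (652, 213, -2)]
223 [(633, 214, 0), (638, 213, 0), (558, -1, 214), (559, -5, 217), (561, -6, 216), (562, -7, 217), (650, 208, -1)]
224 [(631, 210, 1), (636, 209, 0), (558, -1, 210), (558, -6, 215), (561, -4, 212), (647, 208, -3), (647, 201, 3)]
225 [(630, 208, 0), (635, 204, 1), (638, 205, -1), (639, 202, 1), (642, 203, 0), (643, 198, 3), (646, 199, 1)]
226 [(628, 203, 2), (633, 202, 0), (637, 205, -4), (639, 201, -1), (641, 199, 0), (644, 200, -2), (643, 192, 5)]
227 [(627, 199, 2), (633, 200, -2), (633, 195, 2), (637, 198, -1), (639, 195, 0), (641, 194, 0), (643, 191, 3)]
```

Request:
{"op": "jog_arm", "data": {
  "motion": [
    [0.0095, -0.0464, 0, 0, 0, 0, 1],
    [0.0095, -0.0464, 0, 0, 0, 0, 1],
    [0.0095, -0.0464, 0, 0, 0, 0, 1],
    [0.0095, -0.0464, 0, 0, 0, 0, 1],
    [0.0095, -0.0464, -0.02, 0, 0, 0, 1],
    [0.0095, -0.0464, -0.03, 0, 0, 0, 1],
    [0, 0, -0.05, 0, 0, 0, 1],
    [0, 0, 0, 0, 0, 0, 1]
  ]
}}

```text
clock: 9.62
tool_pos: [0.5679, -0.2747, 0.0755]
tool_rot: [[0.998, 0.07, -0.008], [0.07, -0.998, 0.003], [-0.008, -0.004, -1.0]]
ft_force: [0.0, 0.8, 0.3]
grip_width: 0.0848
```

Request:
{"op": "jog_arm", "data": {
  "motion": [
    [0, 0, 0, 0, 0, 0, 1],
    [0, 0, 0, 0, 0, 0, 1]
  ]
}}

```text
clock: 9.88
tool_pos: [0.5723, -0.2757, 0.0823]
tool_rot: [[0.997, 0.073, 0.003], [0.073, -0.997, -0.001], [0.003, 0.001, -1.0]]
ft_force: [0.2, -0.3, 0.3]
grip_width: 0.0856
```

Run:
```python
from workcell import r
from h import *
o=r.get_obs();R=o["tool_rot"];print(o["clock"],o["tool_pos"],o["ft_force"],R[:,2],o["qpos"])
s=r.camera("side");np.savez("s8.npz",**s)
crop(s,300,280,440,420,4,"pics/s8.png")
t=r.camera("top");np.savez("t8.npz",**t)
crop(t,420,220,560,340,5,"pics/t8.png")
```

```text
9.875 [ 0.5723051  -0.27572618  0.08231941] [ 0.20516534 -0.2859324   0.28727518] [ 3.46166066e-03 -9.30808474e-04 -9.99993575e-01] [ -6.85922979  34.02575818  42.82860813  88.52123755 -24.48316459
  66.93154093  44.87183746]
```

View pics/s8.png

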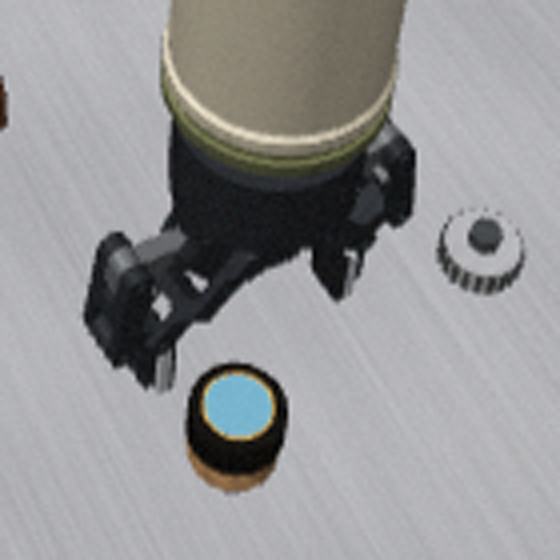

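View pics/t8.png

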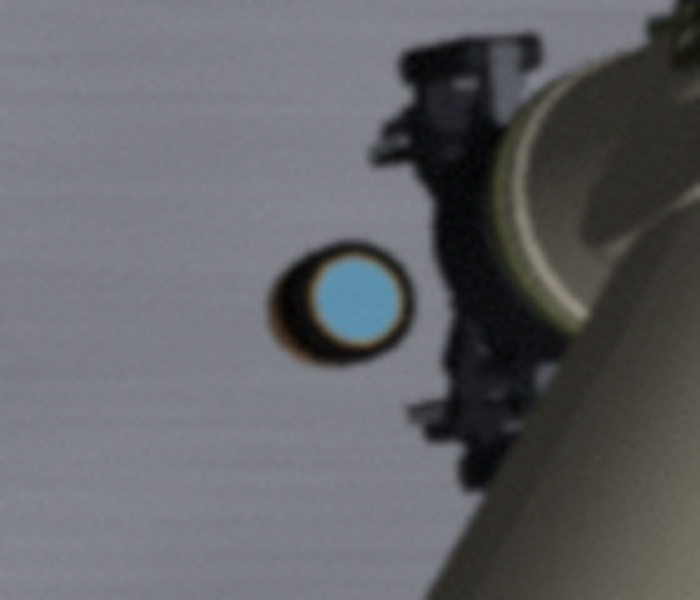

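Run:
```python
from h import *
for n in("t8","s8"):
    s=load(n+".npz");P=cloud(s)
    m=(P[...,2]>.108)&(P[...,2]<.122)&(abs(P[...,0]-.572)<.09)&(abs(P[...,1]+.276)<.06)
    q=P[m]
    for sg in(-1,1):
        a=q[(q[:,0]-.572)*sg>0]
        if len(a):print(n,sg,len(a),a.min(0).round(4),a.max(0).round(4),a.mean(0).round(4))
    m=(P[...,2]>.035)&(P[...,2]<.05)&(abs(P[...,0]-.572)<.04)&(abs(P[...,1]+.276)<.04)
    print("cell",cv2.minEnclosingCircle(P[m][:,:2].astype(np.float32)*1000))
    # glass centre by colour
    hsv=cv2.cvtColor(s["frame"],cv2.COLOR_RGB2HSV);k=cv2.inRange(hsv,(90,60,80),(115,255,255))
    M=cv2.moments(k);uc,vc=M["m10"]/M["m00"],M["m01"]/M["m00"];print("glass",uc,vc,ray(s,uc,vc,.042),M["m00"]/255)
```

```text
t8 -1 13 [ 0.5136 -0.2795  0.1133] [ 0.5261 -0.2666  0.1217] [ 0.5197 -0.2698  0.1177]
t8 1 15 [ 0.6114 -0.2735  0.115 ] [ 0.624  -0.2595  0.1218] [ 0.6148 -0.2642  0.119 ]
cell ((571.5281982421875, -275.9645080566406), 23.395732879638672)
glass 490.95360824742266 279.44329896907215 [ 0.57222075 -0.27769709  0.042     ] 194.0
s8 -1 19 [ 0.5167 -0.2902  0.1107] [ 0.5288 -0.2788  0.1214] [ 0.523  -0.287   0.1179]
s8 1 37 [ 0.6135 -0.2837  0.1092] [ 0.6273 -0.2627  0.122 ] [ 0.6159 -0.2748  0.116 ]
cell ((573.8795166015625, -277.776611328125), 23.812557220458984)
glass 359.0846560846561 381.005291005291 [ 0.57470543 -0.27661991  0.042     ] 189.0
```

The pads straddle the cell, their midpoint agreeing with the TCP to about 2 mm. Descending.

Request:
{"op": "jog_arm", "data": {
  "motion": [
    [0.0005, -0.001, -0.03, 0, 0, 0, 1],
    [0, 0, -0.03, 0, 0, 0, 1],
    [0, 0, -0.018, 0, 0, 0, 1],
    [0, 0, 0, 0, 0, 0, 0.72],
    [0, 0, 0, 0, 0, 0, 0.72],
    [0, 0, 0, 0, 0, 0, 0.72]
  ]
}}

```text
clock: 10.72
tool_pos: [0.5721, -0.2773, 0.0032]
tool_rot: [[0.997, 0.071, 0.002], [0.071, -0.997, -0.001], [0.002, 0.001, -1.0]]
ft_force: [0.3, 0.2, -0.1]
grip_width: 0.0614
```

Run:
```python
from workcell import r
from h import *
o=r.get_obs();R=o["tool_rot"];print(o["clock"],o["tool_pos"],o["ft_force"],o["grip_width"])
s=r.camera("side");np.savez("s9.npz",**s)
crop(s,310,310,410,410,6,"pics/s9.png")
P=cloud(s)
for v in range(370,392,1):
    print(v,[tuple((P[v,u]*1000).round().astype(int).tolist()) for u in range(334,348,2)])
```

```text
10.725 [ 0.57208952 -0.27732458  0.00316257] [ 0.30772765  0.17130905 -0.10598266] 0.06139766918859539
370 [(519, -279, 127), (521, -281, 128), (525, -281, 126), (528, -283, 126), (530, -285, 128), (532, -289, 133), (535, -290, 132)]
371 [(517, -282, 129), (521, -282, 127), (524, -284, 128), (527, -285, 127), (531, -285, 125), (532, -289, 130), (535, -290, 129)]
372 [(516, -283, 129), (520, -283, 126), (523, -286, 128), (527, -285, 124), (530, -286, 123), (533, -289, 126), (535, -291, 128)]
373 [(516, -283, 126), (519, -285, 126), (524, -283, 119), (528, -284, 119), (538, -274, 94), (532, -289, 124), (536, -289, 120)]
374 [(516, -284, 124), (520, -285, 122), (523, -285, 120), (536, -272, 89), (538, -275, 93), (541, -276, 93), (536, -291, 120)]
375 [(516, -285, 122), (519, -286, 122), (523, -285, 117), (535, -273, 89), (538, -274, 88), (539, -279, 94), (544, -279, 91)]
376 [(514, -289, 127), (519, -286, 117), (523, -286, 115), (537, -270, 78), (537, -276, 88), (539, -280, 93), (543, -280, 90)]
377 [(513, -290, 127), (519, -287, 116), (524, -285, 109), (536, -272, 79), (536, -278, 89),
[... 1090 characters left out ...]
 -285, 77), (529, -286, 76), (532, -287, 75), (533, -292, 82), (538, -291, 76)]
387 [(512, -294, 99), (517, -293, 93), (524, -287, 77), (528, -287, 74), (532, -288, 74), (533, -292, 79), (538, -291, 74)]
388 [(513, -293, 95), (517, -293, 91), (524, -288, 77), (529, -287, 70), (530, -291, 76), (534, -291, 73), (538, -291, 70)]
389 [(513, -293, 90), (516, -294, 89), (522, -292, 81), (529, -287, 67), (314, -634, 849), (534, -292, 72), (538, -292, 67)]
390 [(513, -293, 86), (517, -293, 83), (521, -293, 80), (529, -287, 64), (530, -292, 71), (534, -292, 69), (539, -291, 62)]
391 [(513, -294, 85), (517, -293, 80), (522, -293, 75), (529, -287, 60), (530, -292, 68), (533, -294, 68), (540, -290, 56)]
```

View pics/s9.png

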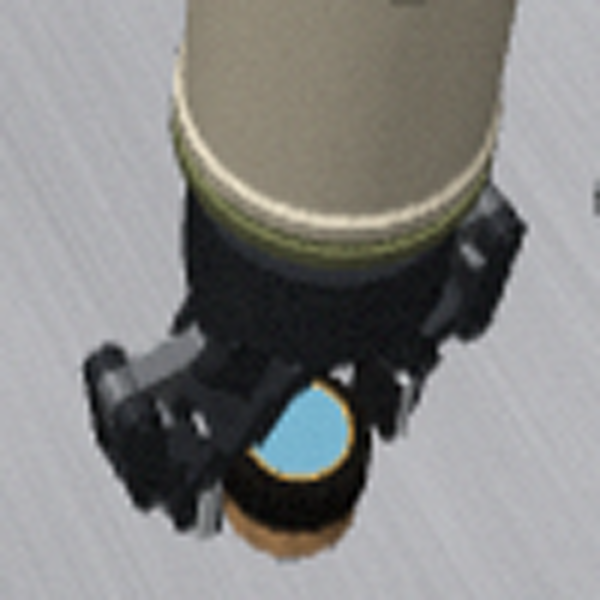

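Run:
```python
from h import *
P=cloud(load("s9.npz"))
for v in range(392,403,1):
    print(v,[tuple((P[v,u]*1000).round().astype(int).tolist()) for u in range(338,350,2)])
for v in range(374,385,1):
    print(v,[tuple((P[v,u]*1000).round().astype(int).tolist()) for u in range(372,382,2)])
```

```text
392 [(522, -292, 71), (528, -288, 58), (531, -291, 61), (535, -291, 58), (539, -291, 54), (551, -279, 24)]
393 [(528, -283, 45), (529, -288, 53), (533, -287, 49), (535, -292, 55), (540, -290, 47), (552, -278, 16)]
394 [(528, -282, 40), (530, -287, 48), (534, -287, 43), (536, -290, 48), (540, -290, 45), (553, -278, 11)]
395 [(528, -283, 38), (530, -287, 43), (534, -287, 41), (536, -290, 45), (541, -290, 39), (552, -279, 10)]
396 [(528, -284, 36), (529, -288, 42), (534, -287, 35), (536, -291, 41), (540, -291, 38), (553, -278, 5)]
397 [(535, -271, 3), (530, -288, 37), (534, -287, 32), (537, -290, 35), (541, -290, 32), (553, -279, 1)]
398 [(535, -272, -1), (531, -286, 30), (535, -286, 26), (536, -291, 34), (541, -290, 29), (552, -280, 1)]
399 [(534, -274, 2), (538, -276, 0), (541, -277, 1), (537, -291, 29), (548, -281, 1), (551, -282, 1)]
400 [(533, -276, 1), (537, -278, 1), (540, -279, 0), (544, -280, 0), (546, -283, 3), (550, -284, 2)]
401 [(533, -277, -1), (536, -279, -1), (538, -282, 3), (543, -282, 0), (546, -284, 2), (550, -285, 0)]
402 [(532, -279, 0), (535, -281, 0), (538, -282, 
[... 322 characters left out ...]
377 [(602, -278, 38), (603, -282, 43), (605, -285, 48), (610, -285, 43), (629, -268, 1)]
378 [(603, -276, 31), (603, -283, 42), (605, -286, 45), (614, -281, 31), (628, -270, 2)]
379 [(602, -278, 31), (604, -282, 37), (605, -286, 41), (624, -270, 0), (626, -272, 2)]
380 [(603, -278, 25), (603, -283, 35), (606, -286, 37), (622, -272, 2), (626, -274, 1)]
381 [(604, -278, 21), (604, -283, 30), (606, -287, 35), (621, -274, 2), (624, -276, 2)]
382 [(610, -270, -1), (603, -285, 31), (608, -285, 27), (621, -275, 0), (624, -278, 2)]
383 [(609, -272, 0), (603, -285, 27), (615, -277, 3), (619, -277, 0), (623, -279, 0)]
384 [(608, -274, 0), (611, -276, 2), (615, -278, 1), (618, -280, 2), (621, -282, 3)]
```

Request:
{"op": "jog_arm", "data": {
  "motion": [
    [0.0015, 0, -0.005, 0, 0, 0, 0.72],
    [0, 0, -0.005, 0, 0, 0, 0.62],
    [0, 0, 0, 0, 0, 0, 0.56],
    [0, 0, 0, 0, 0, 0, 0.5],
    [0, 0, 0, 0, 0, 0, 0],
    [0, 0, 0, 0, 0, 0, 0]
  ]
}}

```text
clock: 11.52
tool_pos: [0.5734, -0.2766, -0.0081]
tool_rot: [[0.997, 0.072, 0.001], [0.072, -0.997, 0.0], [0.001, 0.0, -1.0]]
ft_force: [3.5, 0.2, -1.1]
grip_width: 0.0452
```

Run:
```python
from workcell import r
from h import *
o=r.get_obs();R=o["tool_rot"];print(o["clock"],o["tool_pos"],o["ft_force"],o["grip_width"],R[:,2])
s=r.camera("side");np.savez("s10.npz",**s)
crop(s,310,310,410,410,6,"pics/s10.png")
```

```text
11.525 [ 0.57340904 -0.27656415 -0.00807709] [ 3.47630641  0.15673041 -1.12971149] 0.045209557409766024 [ 8.65171889e-04  5.98488979e-05 -9.99999624e-01]
```

View pics/s10.png

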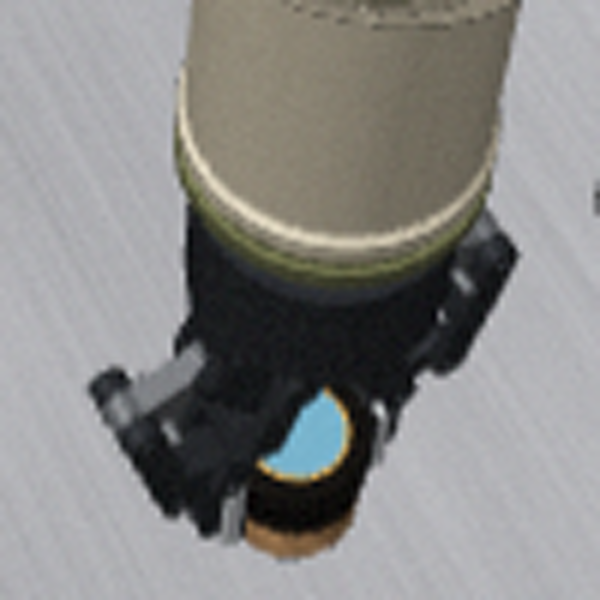

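Gripped at 45.2 mm around the cell. I'll lift straight up and carry it over.

Request:
{"op": "jog_arm", "data": {
  "motion": [
    [0, 0, 0.01, 0, 0, 0, 0],
    [0, 0, 0.03, 0, 0, 0, 0],
    [0, 0, 0.05, 0, 0, 0, 0],
    [0, 0, 0.05, 0, 0, 0, 0],
    [0, 0, 0.03, 0, 0, 0, 0],
    [-0.002, 0.03, 0, 0, 0, 0, 0],
    [-0.003, 0.045, 0, 0, 0, 0, 0],
    [-0.003, 0.045, 0, 0, 0, 0, 0]
  ]
}}

```text
clock: 12.58
tool_pos: [0.5635, -0.1564, 0.1614]
tool_rot: [[0.998, 0.069, -0.002], [0.069, -0.998, -0.0], [-0.002, -0.0, -1.0]]
ft_force: [1.0, 0.7, -0.7]
grip_width: 0.0449
```

Request:
{"op": "jog_arm", "data": {
  "motion": [
    [-0.003, 0.045, 0, 0, 0, 0, 0],
    [-0.003, 0.045, 0, 0, 0, 0, 0],
    [-0.003, 0.045, 0, 0, 0, 0, 0],
    [-0.003, 0.045, 0, 0, 0, 0, 0],
    [-0.003, 0.045, 0, 0, 0, 0, 0],
    [-0.003, 0.045, 0, 0, 0, 0, 0],
    [-0.002, 0.02, 0, 0, 0, 0, 0],
    [0, 0, 0, 0, 0, 0, 0]
  ]
}}

```text
clock: 13.58
tool_pos: [0.5442, 0.1338, 0.1614]
tool_rot: [[0.997, 0.073, -0.001], [0.073, -0.997, -0.001], [-0.001, 0.001, -1.0]]
ft_force: [-0.6, -0.8, -0.2]
grip_width: 0.0448
```

Request:
{"op": "jog_arm", "data": {
  "motion": [
    [0, 0, 0, 0, 0, 0, 0],
    [0, 0, 0, 0, 0, 0, 0]
  ]
}}

```text
clock: 13.82
tool_pos: [0.5451, 0.1309, 0.1619]
tool_rot: [[0.998, 0.068, 0.0], [0.068, -0.998, -0.0], [0.0, 0.0, -1.0]]
ft_force: [-0.7, -0.5, -0.6]
grip_width: 0.0446
```

Run:
```python
from workcell import r
from h import *
o=r.get_obs();R=o["tool_rot"];print(o["clock"],o["tool_pos"],o["ft_force"],o["grip_width"],R[:,2],o["qpos"])
s=r.camera("side");np.savez("s11.npz",**s)
crop(s,200,130,340,280,4,"pics/s11.png")
t=r.camera("top");np.savez("t11.npz",**t)
crop(t,200,220,360,340,5,"pics/t11.png")
```

```text
13.825 [0.5450678  0.13089855 0.16193215] [-0.74574857 -0.53513701 -0.64001563] 0.04461995306263419 [ 1.04969223e-04 -4.43306458e-04 -9.99999896e-01] [-49.6897772   18.86530291  41.16801387  95.1531303  -12.9910367
  70.88447859  -1.86176659]
```

View pics/s11.png

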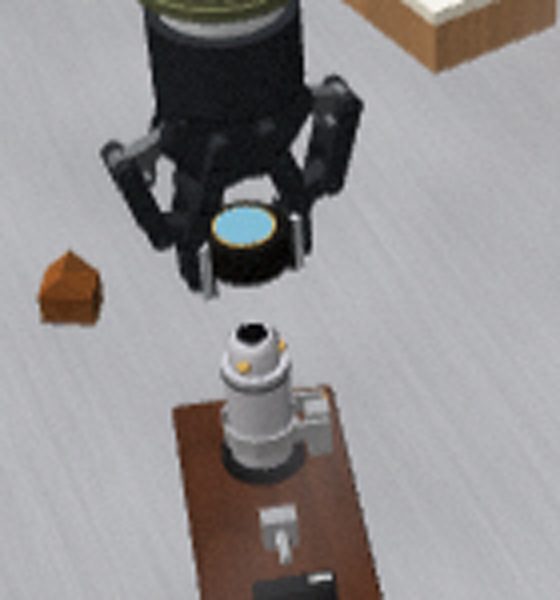

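View pics/t11.png

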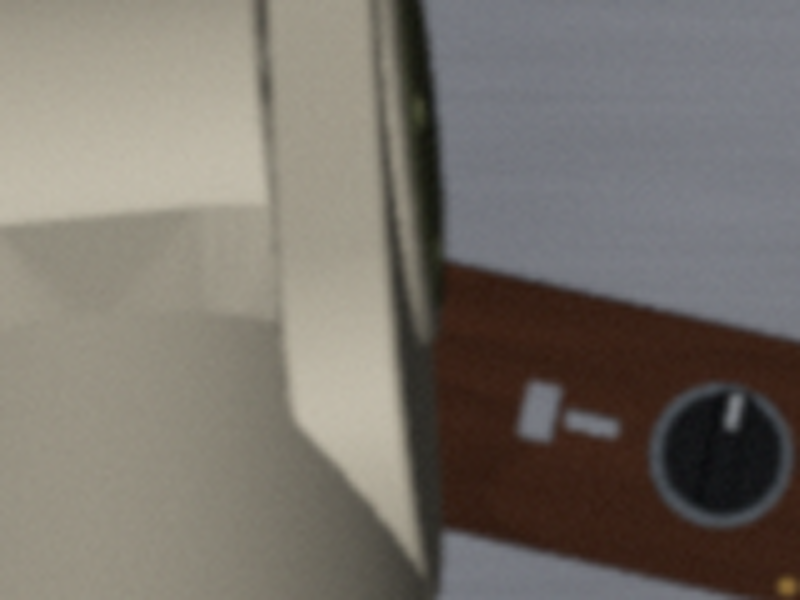

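The side view shows the cell held level, glass at crop (243,225), with the barrel neck at (252,335) in front of and below it. I'll measure the cell and the barrel top in this same camera.

Run:
```python
from h import *
s=load("s11.npz");P=cloud(s)
hsv=cv2.cvtColor(s["frame"],cv2.COLOR_RGB2HSV);k=cv2.inRange(hsv,(90,60,80),(115,255,255))
M=cv2.moments(k);uc,vc=M["m10"]/M["m00"],M["m01"]/M["m00"]
print("glass",uc,vc,M["m00"]/255,"depth pt",P[round(vc),round(uc)],"ray z.212",ray(s,uc,vc,.212))
m=k>0;print("glass z",np.median(P[m],0), "plane fit",np.linalg.lstsq(np.c_[P[m][:,:2],np.ones(m.sum())],P[m][:,2],rcond=None)[0])
crop(s,240,200,290,250,12,"pics/s11b.png")
for z in(.125,.128):
    print(z,proj(s,[.5460,.1380,z]))
# barrel vertical body: points 70<z<105
m=(P[...,2]>.068)&(P[...,2]<.104)&(abs(P[...,0]-.546)<.03)&(abs(P[...,1]-.138)<.03)
from scipy.optimize import least_squares
q=P[m];f=lambda p:np.hypot(q[:,0]-p[0],q[:,1]-p[1])-.019
r_=least_squares(f,[.546,.138],loss="soft_l1",f_scale=.001);print("barrel axis side",r_.x,m.sum(),abs(f(r_.x)).mean())
m=(P[...,2]>.108)&(P[...,2]<.122)&(abs(P[...,0]-.546)<.025)&(abs(P[...,1]-.138)<.025)
q=P[m];f=lambda p:np.hypot(q[:,0]-p[0],q[:,1]-p[1])-.015
r_=least_squares(f,[.546,.138],loss="soft_l1",f_scale=.001);print("neck axis side",r_.x,m.sum(),abs(f(r_.x)).mean())
# cell outer wall
m=(P[...,2]>.185)&(P[...,2]<.209)&(abs(P[...,0]-.545)<.03)&(abs(P[...,1]-.131)<.03)
q=P[m];f=lambda p:np.hypot(q[:,0]-p[0],q[:,1]-p[1])-.023
m2=(abs(q[:,0]-.546)<.015);q=q[m2]
r_=least_squares(f,[.546,.131],loss="soft_l1",f_scale=.001);print("cell axis side",r_.x,len(q),abs(f(r_.x)).mean(),q[:,2].min())
```

```text
glass 260.4646464646465 185.94949494949495 99.0 depth pt [0.54477653 0.13085964 0.21374836] ray z.212 [0.54636893 0.13271493 0.212     ]
glass z [0.54502025 0.12999454 0.21434679] plane fit [-0.24646926 -0.7482474   0.44610589]
0.125 (np.float64(262.4250287141975), np.float64(214.79514747511737))
0.128 (np.float64(262.3278013429108), np.float64(213.81076603926212))
barrel axis side [0.54688089 0.13899214] 180 0.0008555626206988104
neck axis side [0.54627791 0.13798312] 92 0.0018693053851825982
cell axis side [0.54562526 0.12971156] 86 0.0010084948228144064 0.18929043872423967
```

View pics/s11b.png

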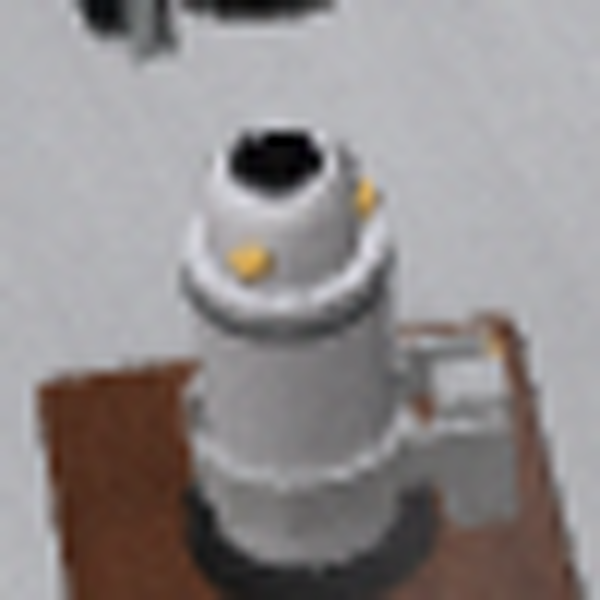

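Run:
```python
from h import *
s=load("s11.npz");t=load("top0.npz")
print("side hole",ray(s,262.6,212.7,.128))
f=t["frame"];g=f[280:300,258:278].sum(2);m=(g<180).astype(np.uint8);
n,l,st,ce=cv2.connectedComponentsWithStats(m);print(st,ce+[258,280])
for uv in((266.9,289.1),): print("top hole",ray(t,*uv,.128))
g=s["frame"][205:222,252:275].sum(2);m=(g<240).astype(np.uint8);n,l,st,ce=cv2.connectedComponentsWithStats(m);print(st,ce+[252,205],[ray(s,*(c+[252,205]),.128) for c in ce])
# cells glass, same method at rest
for c,nm in((load("top0.npz"),"top0"),(load("side0.npz"),"side0")):
    hsv=cv2.cvtColor(c["frame"],cv2.COLOR_RGB2HSV);k=cv2.inRange(hsv,(90,60,80),(115,255,255));M=cv2.moments(k);uc,vc=M["m10"]/M["m00"],M["m01"]/M["m00"]
    print(nm,ray(c,uc,vc,.042))
    P=cloud(c)
    q=P[(P[...,2]>.024)&(P[...,2]<.045)&(abs(P[...,0]-.572)<.03)&(abs(P[...,1]+.276)<.03)]
```

```text
side hole [0.54787475 0.1412674  0.128     ]
[[  0   0  20  20 316]
 [  0   0   6   5  16]
 [  5   5   9   9  65]
 [  0  17   1   3   3]] [[268.12025316 289.91455696]
 [259.5625     281.25      ]
 [266.87692308 289.12307692]
 [258.         298.        ]]
top hole [0.54549419 0.13885012 0.128     ]
[[  0   0  23  17 362]
 [  7   6   8   5  29]] [[263.0359116  213.00552486]
 [262.55172414 212.93103448]] [array([0.54840883, 0.13988521, 0.128     ]), array([0.5475012 , 0.14057859, 0.128     ])]
top0 [ 0.57210282 -0.27770858  0.042     ]
side0 [ 0.57478042 -0.27664282  0.042     ]
```

The different measurements agree on a barrel axis at about (0.5463, 0.1395) in robot coordinates. I'll align the cell and descend to just above the neck.

Request:
{"op": "jog_arm", "data": {
  "motion": [
    [0.0012, 0.0086, 0, 0, 0, 0, 0],
    [0, 0, -0.02, 0, 0, 0, 0],
    [0, 0, -0.02, 0, 0, 0, 0],
    [0, 0, -0.015, 0, 0, 0, 0],
    [0, 0, 0, 0, 0, 0, 0],
    [0, 0, 0, 0, 0, 0, 0]
  ]
}}

```text
clock: 14.68
tool_pos: [0.5465, 0.1419, 0.1074]
tool_rot: [[0.997, 0.071, 0.001], [0.071, -0.997, 0.0], [0.001, -0.0, -1.0]]
ft_force: [-1.1, 0.8, -1.0]
grip_width: 0.045
```

Run:
```python
from workcell import r
from h import *
o=r.get_obs();R=o["tool_rot"];print(o["clock"],o["tool_pos"],o["ft_force"],o["grip_width"],R[:,2])
s=r.camera("side");np.savez("s12.npz",**s)
crop(s,220,160,310,260,6,"pics/s12.png")
```

```text
14.675 [0.54646034 0.14185463 0.10742457] [-1.0943909   0.8478035  -0.96967972] 0.045025290520198186 [ 7.67278478e-04  2.52459009e-04 -9.99999674e-01]
```

View pics/s12.png

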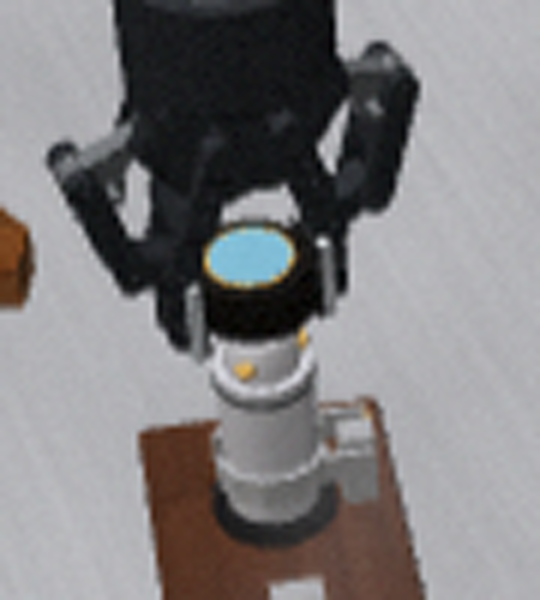

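The cell sits just above the neck and in line with it: glass at crop (250,257) on the barrel's slanted axis. I'll trim y by -2.2 mm and lower in steps, watching the force.

Request:
{"op": "jog_arm", "data": {
  "motion": [
    [0, -0.0022, 0, 0, 0, 0, 0],
    [0, 0, -0.003, 0, 0, 0, 0],
    [0, 0, -0.003, 0, 0, 0, 0],
    [0, 0, -0.003, 0, 0, 0, 0],
    [0, 0, 0, 0, 0, 0, 0]
  ]
}}

```text
clock: 15.35
tool_pos: [0.5457, 0.1396, 0.0974]
tool_rot: [[0.997, 0.071, -0.001], [0.071, -0.997, -0.0], [-0.001, 0.0, -1.0]]
ft_force: [0.5, 0.7, -0.3]
grip_width: 0.0449
```

```bash
cat > st.py <<'E'
from workcell import r
import numpy as np
o=r.get_obs();print(o["clock"],o["tool_pos"].round(4),o["ft_force"].round(2),o["ft_torque"].round(3),round(o["grip_width"],4),o["tool_rot"][:,2].round(4))
E
python3 st.py
```

```text
15.35 [0.5457 0.1396 0.0974] [ 0.46  0.68 -0.32] [-0.006  0.005  0.037] 0.0449 [-6.e-04 -2.e-04 -1.e+00]
```

Lip is past the neck's top with no contact force. Continuing.

Request:
{"op": "jog_arm", "data": {
  "motion": [
    [0, 0, -0.002, 0, 0, 0, 0],
    [0, 0, -0.002, 0, 0, 0, 0],
    [0, 0, 0, 0, 0, 0, 0]
  ]
}}

```text
clock: 15.72
tool_pos: [0.5459, 0.1395, 0.0936]
tool_rot: [[0.997, 0.071, -0.0], [0.071, -0.997, -0.0], [-0.0, 0.0, -1.0]]
ft_force: [0.5, -0.1, -1.0]
grip_width: 0.0448
```

```bash
python3 st.py
```

```text
15.725 [0.5459 0.1395 0.0936] [ 0.5  -0.09 -1.  ] [ 0.005 -0.009  0.   ] 0.0448 [-3.e-04 -0.e+00 -1.e+00]
```

Request:
{"op": "jog_arm", "data": {
  "motion": [
    [0, 0, -0.002, 0, 0, 0, 0],
    [0, 0, -0.002, 0, 0, 0, 0],
    [0, 0, 0, 0, 0, 0, 0]
  ]
}}

```text
clock: 16.1
tool_pos: [0.5462, 0.1396, 0.0899]
tool_rot: [[0.997, 0.071, 0.0], [0.071, -0.997, 0.0], [0.0, -0.0, -1.0]]
ft_force: [-0.2, -0.1, -0.0]
grip_width: 0.0448
```

```bash
python3 st.py
```

```text
16.1 [0.5462 0.1396 0.0899] [-0.15 -0.13 -0.01] [ 0.038 -0.063 -0.008] 0.0448 [ 4.e-04  2.e-04 -1.e+00]
```

Request:
{"op": "jog_arm", "data": {
  "motion": [
    [0, 0, -0.0015, 0, 0, 0, 0],
    [0, 0, 0, 0, 0, 0, 0]
  ]
}}

```text
clock: 16.35
tool_pos: [0.5464, 0.1397, 0.0886]
tool_rot: [[0.997, 0.071, 0.001], [0.071, -0.997, 0.0], [0.001, -0.0, -1.0]]
ft_force: [0.2, 0.3, 2.8]
grip_width: 0.0449
```

```bash
python3 st.py
```

```text
16.35 [0.5464 0.1397 0.0886] [0.22 0.28 2.8 ] [ 0.053 -0.128  0.03 ] 0.0449 [ 7.e-04  4.e-04 -1.e+00]
```

Contact starts near TCP z = 0.090 (0.091 predicted). Pressing on in small steps.

Request:
{"op": "jog_arm", "data": {
  "motion": [
    [0, 0, -0.0015, 0, 0, 0, 0],
    [0, 0, 0, 0, 0, 0, 0]
  ]
}}

```text
clock: 16.6
tool_pos: [0.5464, 0.1397, 0.0872]
tool_rot: [[0.997, 0.071, 0.001], [0.071, -0.997, 0.0], [0.001, -0.0, -1.0]]
ft_force: [-0.5, 0.6, 5.2]
grip_width: 0.0449
```

Request:
{"op": "jog_arm", "data": {
  "motion": [
    [0, 0, -0.001, 0, 0, 0, 0],
    [0, 0, 0, 0, 0, 0, 0]
  ]
}}

```text
clock: 16.85
tool_pos: [0.5465, 0.1397, 0.0864]
tool_rot: [[0.997, 0.071, 0.001], [0.071, -0.997, 0.001], [0.001, -0.001, -1.0]]
ft_force: [-0.8, 0.8, 8.6]
grip_width: 0.045
```

Request:
{"op": "jog_arm", "data": {
  "motion": [
    [0, 0, -0.001, 0, 0, 0, 0],
    [0, 0, 0, 0, 0, 0, 0]
  ]
}}

```text
clock: 17.1
tool_pos: [0.5466, 0.1397, 0.0856]
tool_rot: [[0.997, 0.071, 0.001], [0.071, -0.997, 0.001], [0.001, -0.001, -1.0]]
ft_force: [-1.0, 0.1, 9.6]
grip_width: 0.0447
```

```bash
python3 st.py
```

```text
17.1 [0.5466 0.1397 0.0856] [-0.99  0.05  9.58] [ 0.016  0.224 -0.034] 0.0447 [ 1.3e-03  8.0e-04 -1.0e+00]
```

Request:
{"op": "jog_arm", "data": {
  "motion": [
    [0, 0, -0.001, 0, 0, 0, 0],
    [0, 0, 0, 0, 0, 0, 0]
  ]
}}

```text
clock: 17.35
tool_pos: [0.5458, 0.1395, 0.0834]
tool_rot: [[0.997, 0.071, -0.0], [0.071, -0.997, -0.0], [-0.0, 0.0, -1.0]]
ft_force: [1.6, 0.7, -1.7]
grip_width: 0.0449
```

Request:
{"op": "jog_arm", "data": {
  "motion": [
    [0, 0, -0.001, 0, 0, 0, 0],
    [0, 0, 0, 0, 0, 0, 0]
  ]
}}

```text
clock: 17.6
tool_pos: [0.5454, 0.1395, 0.0819]
tool_rot: [[0.997, 0.071, -0.001], [0.071, -0.997, -0.001], [-0.001, 0.0, -1.0]]
ft_force: [3.0, 1.0, -6.3]
grip_width: 0.0449
```

Request:
{"op": "jog_arm", "data": {
  "motion": [
    [0, 0, -0.001, 0, 0, 0, 0],
    [0, 0, 0, 0, 0, 0, 0]
  ]
}}

```text
clock: 17.85
tool_pos: [0.5457, 0.1395, 0.0815]
tool_rot: [[0.997, 0.071, -0.001], [0.071, -0.997, -0.0], [-0.001, 0.0, -1.0]]
ft_force: [0.8, 0.3, -5.3]
grip_width: 0.0449
```

```bash
python3 st.py
```

```text
17.85 [0.5457 0.1395 0.0815] [ 0.8   0.34 -5.27] [ 0.07  -0.151 -0.014] 0.0449 [-7.e-04 -1.e-04 -1.e+00]
```

It snapped: the force fell from +10 N to -6 N as the balls drew the cell down. Home is expected at TCP ≈ 0.081, and I'll continue to a firm push.

Request:
{"op": "jog_arm", "data": {
  "motion": [
    [0, 0, -0.001, 0, 0, 0, 0],
    [0, 0, -0.001, 0, 0, 0, 0],
    [0, 0, 0, 0, 0, 0, 0]
  ]
}}

```text
clock: 18.23
tool_pos: [0.5458, 0.1395, 0.08]
tool_rot: [[0.997, 0.071, -0.0], [0.071, -0.997, 0.0], [-0.0, -0.0, -1.0]]
ft_force: [-4.3, 0.6, 3.6]
grip_width: 0.0448
```

Request:
{"op": "jog_arm", "data": {
  "motion": [
    [0, 0, -0.001, 0, 0, 0, 0],
    [0, 0, 0, 0, 0, 0, 0]
  ]
}}

```text
clock: 18.48
tool_pos: [0.5459, 0.1396, 0.0791]
tool_rot: [[0.997, 0.071, -0.0], [0.071, -0.997, 0.0], [-0.0, -0.0, -1.0]]
ft_force: [-4.6, -0.4, 7.5]
grip_width: 0.0447
```

Request:
{"op": "jog_arm", "data": {
  "motion": [
    [0, 0, -0.001, 0, 0, 0, 0],
    [0, 0, 0, 0, 0, 0, 0]
  ]
}}

```text
clock: 18.73
tool_pos: [0.5459, 0.1395, 0.0783]
tool_rot: [[0.997, 0.071, -0.0], [0.071, -0.997, 0.0], [-0.0, -0.0, -1.0]]
ft_force: [-5.8, -1.0, 7.3]
grip_width: 0.0443
```

```bash
python3 st.py
```

```text
18.725 [0.5459 0.1395 0.0783] [-5.81 -0.97  7.28] [-0.147  1.089 -0.063] 0.0443 [-2.e-04  5.e-04 -1.e+00]
```

A sideways force of -5.8 N has built up. I'll relieve it with a small x shift and continue.

Request:
{"op": "jog_arm", "data": {
  "motion": [
    [-0.001, 0, 0, 0, 0, 0, 0],
    [0, 0, -0.001, 0, 0, 0, 0],
    [0, 0, 0, 0, 0, 0, 0]
  ]
}}

```text
clock: 19.1
tool_pos: [0.546, 0.1396, 0.0779]
tool_rot: [[0.997, 0.071, 0.002], [0.071, -0.997, 0.001], [0.002, -0.001, -1.0]]
ft_force: [-3.6, -0.5, 9.5]
grip_width: 0.0447
```

Request:
{"op": "jog_arm", "data": {
  "motion": [
    [0, 0, -0.001, 0, 0, 0, 0],
    [0, 0, 0, 0, 0, 0, 0]
  ]
}}

```text
clock: 19.35
tool_pos: [0.546, 0.1396, 0.0771]
tool_rot: [[0.997, 0.071, 0.002], [0.071, -0.997, 0.001], [0.002, -0.001, -1.0]]
ft_force: [-3.8, -0.9, 11.6]
grip_width: 0.0447
```

```bash
python3 st.py
python3 - <<'E'
from workcell import r
from h import *
s=r.camera("side");np.savez("s13.npz",**s)
crop(s,220,160,310,260,6,"pics/s13.png")
E
```

```text
19.35 [0.546  0.1396 0.0771] [-3.76 -0.93 11.57] [-0.192  0.888  0.011] 0.0447 [ 2.e-03  9.e-04 -1.e+00]
```

View pics/s13.png

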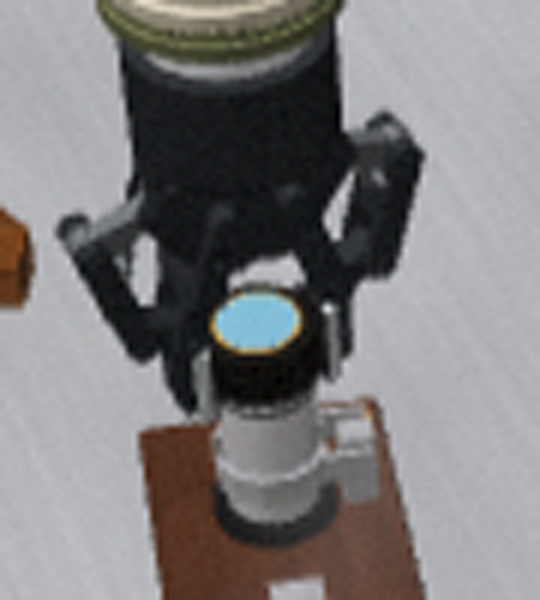

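The cell is level and down on the barrel, with only a thin line of neck at crop (265,408) above the shoulder. Force now rises at about 2.6 N/mm, which matches the barrel spring, so the cell is fully home. One last millimetre, then settle.

Request:
{"op": "jog_arm", "data": {
  "motion": [
    [0, 0, -0.001, 0, 0, 0, 0],
    [0, 0, 0, 0, 0, 0, 0],
    [0, 0, 0, 0, 0, 0, 0],
    [0, 0, 0, 0, 0, 0, 0],
    [0, 0, 0, 0, 0, 0, 0],
    [0, 0, 0, 0, 0, 0, 0]
  ]
}}

```text
clock: 20.15
tool_pos: [0.546, 0.1396, 0.0763]
tool_rot: [[0.997, 0.071, 0.002], [0.071, -0.997, 0.001], [0.002, -0.001, -1.0]]
ft_force: [-5.0, -0.7, 13.8]
grip_width: 0.0442
```

```bash
python3 st.py
python3 - <<'E'
from workcell import r
from h import *
s=r.camera("side");np.savez("s14.npz",**s);cv2.imwrite("pics/s14.png",s["frame"][:,:,::-1])
E
python3 st.py
```

```text
20.15 [0.546  0.1396 0.0763] [-4.99 -0.7  13.82] [-0.246  1.03  -0.051] 0.0442 [ 0.0021  0.0011 -1.    ]
20.2 [0.546  0.1396 0.0763] [-5.39 -0.98 13.36] [-0.248  1.044 -0.015] 0.0447 [ 0.0021  0.0011 -1.    ]
```

View pics/s14.png

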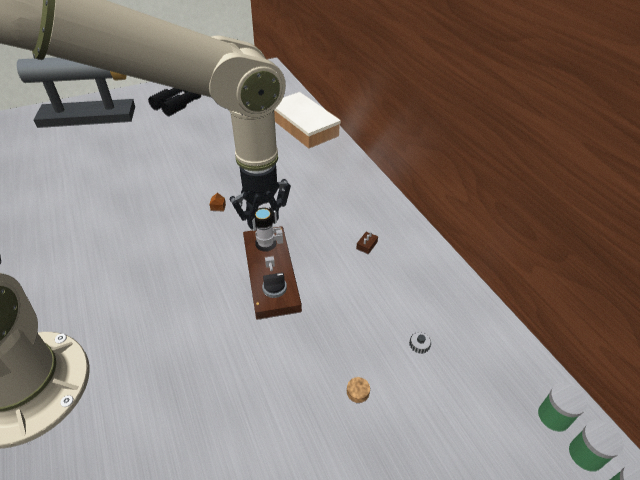

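The final view shows the cell on the barrel at (264,217) and the bare puck at (358,389). The prism (217,202), pin block (367,241), wheel (420,342) and knob (274,283) are all where they were. The push is steady at 13 to 14 N, so I'm handing in.

```bash
python3 -c "
from workcell import r
print(r.sign_off())"
```

```text
the job is handed in; nothing more can be done
None
```

I finished the job and handed it in at 20.2 s, with the gripper still holding the cell and pushing it down on the barrel. No verdict was reported.

- **Knob:** I turned it clockwise to the stop, where the torque jumped from 0.17 to 1.0 N m, and let go. The next picture shows it back at rest.
- **Cell:** I pressed it onto the neck. The resistance rose to about 10 N, then dropped to -6 N as it snapped. After that it climbed at about 2.6 N/mm, which matches the barrel spring, so I take it as fully home.
- **Final push:** it was steady at 13 to 14 N with the barrel about 5 mm down, out of 12 mm of travel.
- **Bystanders:** the wheel, prism and pin block look unmoved in the last side picture; I did not measure them again.

Three things did not go to plan:
- **Fingertip position:** the fingertips measured about 15 to 18 mm behind the reported TCP when shut, not 8 mm ahead of it. My first grip closed in the air above the knob, so I measured the tips with the camera and used that from then on.
- **Knob overturn:** the tool turned about 73°, some 4° past the 68.75° stop, because the grip gave or slipped a little.
- **Sideways force:** about 5 N in x remains on the held cell, with the tool within 0.2° of vertical.

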